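# Stack the sample pots, the full one at the bottom

### The arm

A 7-joint arm with a two-finger parallel gripper is mounted at the origin on the work surface. World frame = base frame: x ahead of the robot, y to its left, z up, the work surface at z = 0. Lengths are in mm, angles in degrees, forces in N, time in s.
With the tool pointing down it reaches from about 350 to 775 mm from the base axis. Payload 3.1 kg.
Tool frame: the origin (TCP) lies midway between the tips of the shut fingers; the grasp point (between the pads) lies 19 mm behind it (hold_point_z is the distance from the TCP to the grasp point, in mm); z points along the fingers, y is the direction in which the jaws open and shut (so a half turn about z gives the same grasp; the last joint's range is limited). The gripper opens to 85 mm and grips with 20 to 120 N. Pads are 22 mm wide; open, the fingers measure 114 mm over their backs; the gripper's body (76 mm by 85 mm) begins 54 mm behind the grasp point. The pads swing forward as they close: fully open they stand 13 mm farther back than shut.
Start: joints at [-69.082, 17.813, 0.802, 86.603, -0.252, 75.585, -1.558], TCP at [217.595, 505.143, 231.304] pointing down, gripper open.
Joint ranges: [-154.91, 154.91], [-16.99, 109.72], [-72.82, 74.43], [7.12, 147.25], [-82.49, 262.49], [11.32, 116.49], [-174.64, 174.64]. Speed limits (degrees/s): [159.86, 159.86, 180, 180, 180, 180, 180].

### API

Orientations are given as a 3x3 rotation matrix whose columns are the frame's x, y, z axes.
In Python, from plant import sense, grab_frame, camera_info, close_job, silhouettes, hold_point_z gives the robot as it stands. The module is installed in compiled form; this text tells all that it offers.
- The arm moves only by the shell command python3 -m creep 'ROWS' [OPENING]. ROWS is JSON, one flat list of numbers, 6 for each row, row after row: the shift along the world's x, y, z in cm, then the turn, a rotation vector about the world's x, y, z in rad. In form: [dx, dy, dz, rx, ry, rz, dx, dy, dz, rx, ry, rz, ...]. A call has 1 to 10 rows; each row shifts and turns the pose as measured when the row begins; what a row does not reach is not made up. A row lasts 1/8 s, in which the tool goes at most 62.5 mm and 10.7 degrees, less where a joint would pass 70% of its speed; a pose out of reach is approached as far as the arm can. A call is refused whole if a number of a shift passes 6.25 or a number of a turn 0.188, either way. A call with a gripper value outside its range is refused whole. OPENING is the opening, from -1 (shut) to 1 (fully open), so that 0 is half open, set as the call begins (- or left out, the last holds). The fingers move at their own pace and stop on an object; the grip force is fixed at half the most. Time passes only in rows, so rows that do not move let the fingers close. It gives the time, the measured TCP pose, the force and the opening at its end, in the units of the state.
- sense(): the state, without advancing time (a new reading comes with each control period).
- grab_frame(name): name is "scene" or "top" or "wrist"; returns the picture (480x640x3 uint8, red, green, blue); there is no depth.
- camera_info(name): a dict with "fx", "fy", "cx", "cy" (pixels), "T" (4x4, takes a point from camera to world coordinates). Camera axes: x right, y down, z forward; pixel columns grow to the right and rows downward; lengths in mm; the calibration is good to about 2 mm. A picture is of the moment at which its call begins: read the wrist's pose just before it. camera_info takes no time and is no camera call; for the wrist camera it gives the pose at the moment of the call.
- close_job(): hands the job in, once; it reports no verdict.
Trained networks look in the newest picture that a camera, given by its name, has taken for a name from the list of things; names that differ only in an ending like _2 or _b are one class to them, and where a whole thing is asked for, a point or a joint stands for the part that bears it (a point fixed in the world has none). Each returns a list of dicts, best first, with "conf" (0 to 1); they miss things now and then, are a little off and sometimes report something else, mostly with a low value. They report only what shows in the picture. A call takes as long as a camera call. They do not tell look-alikes from the thing itself.
- silhouettes(camera, thing): "pixels" (480x640 bool, what is visible of it) and "bbox" ([left, top, width, height] in pixels, round what is visible of it).
The state is a dict: "time": time; "joints": joint angles; "qvel": joint speeds; "tau": joint torques, N m; "tcp_pos": TCP position; "orientation": TCP orientation; "force": force on the tool from outside, world axes, zero at the start; "wrist_torque": the same for the moment, N m; "width": finger opening in mm.
Only numpy, scipy, OpenCV 4.12 (cv2) and the standard library are available. Lean on these libraries where they do the work, as an engineer would, in place of code of your own. Each camera call takes 0.05 s, during which the arm holds its last target.

### The job

Of the green-lidded and the blue-lidded pot one is full and heavy, the other empty and light: lift to find out which. Build one neat stack on the middle of the round stand, the full one of those two at the bottom, the yellow-lidded pot on it and the red-lidded pot on top, and set the empty one down flat in the orange tray. Keep all pots upright throughout, do not disturb the glass beaker, and let go of everything.

Things in the scene. Friction and masses are not known exactly. Their poses are not given: they have to be found in the camera images.
- pot_green_centre (a point): centre (half-way up) of the green-lidded pot: closed, round, 56 mm in diameter, 50 mm high, white with a flat green lid 18 mm high; z up its axis; upright on the bench at the start. Of the green and the blue pot one, newly drawn each time, is full (a metal disc inside, 330 to 430 g in all), the other empty (a light liner inside, about 90 g); only weight tells. Contents may shift 2 mm inside.
- pot_blue_centre (a point): centre (half-way up) of the blue-lidded pot: closed, round, 56 mm in diameter, 50 mm high, white with a flat blue lid 18 mm high; z up its axis; upright on the bench at the start. Of the green and the blue pot one, newly drawn each time, is full (a metal disc inside, 330 to 430 g in all), the other empty (a light liner inside, about 90 g); only weight tells. Contents may shift 2 mm inside.
- pot_yellow_centre (a point): centre (half-way up) of the yellow-lidded pot: closed, round, 56 mm in diameter, 50 mm high, white with a flat yellow lid 18 mm high; z up its axis; upright on the bench at the start. It weighs 130 to 190 g.
- pot_red_centre (a point): centre (half-way up) of the red-lidded pot: closed, round, 56 mm in diameter, 50 mm high, white with a flat red lid 18 mm high; z up its axis; upright on the bench at the start. It weighs 130 to 190 g.
- stand_top (a point): centre of the top face of the round stand, a fixed flat aluminium disc 90 mm in diameter whose grey rubber top (76 mm in diameter) lies 10 mm above the bench; z up. A pot stands on the rubber.
- tray: the orange tray, fixed, square and open on top: 122 x 122 mm outside, 16 mm high, walls 4 mm thick, inner floor about 4 mm above the bench; origin at the centre of its underside, x and y along its sides, z up
- beaker: a small clear glass beaker, loose, 48 mm in diameter at the rim and 62 mm high; origin at the centre of its underside; to be left standing where it is
Not all that is in view belongs to the job. Leave any black look-alike of the part that bears pot_blue_centre alone.

How it is judged (in metres and radians):
At the end, for the whole second after the job is handed in: On the stand: the full one of the green/blue pots, on it yellow, on that red, each within 12 mm of the centre below and resting on it (4 mm). The empty one stands on the tray's floor, centre within 40 mm of the middle along each side. All upright (0.08 rad), at rest (((horizontal distance between pot_green_centre and stand_top below 0.012 m and z of pot_green_centre in the frame of stand_top between 0.021 and 0.029 m and horizontal distance between pot_yellow_centre and pot_green_centre below 0.012 m and z of pot_yellow_centre in the frame of pot_green_centre between 0.046 and 0.054 m and x of pot_blue_centre in the frame of tray between -0.04 and 0.04 m and y of pot_blue_centre in the frame of tray between -0.04 and 0.04 m and height (world z) of pot_blue_centre below 0.035 m and contact force between pot_blue and tray between 0.3 and 1.9 N) or (horizontal distance between pot_blue_centre and stand_top below 0.012 m and z of pot_blue_centre in the frame of stand_top between 0.021 and 0.029 m and horizontal distance between pot_yellow_centre and pot_blue_centre below 0.012 m and z of pot_yellow_centre in the frame of pot_blue_centre between 0.046 and 0.054 m and x of pot_green_centre in the frame of tray between -0.04 and 0.04 m and y of pot_green_centre in the frame of tray between -0.04 and 0.04 m and height (world z) of pot_green_centre below 0.035 m and contact force between pot_green and tray between 0.3 and 1.9 N)) and horizontal distance between pot_red_centre and pot_yellow_centre below 0.012 m and z of pot_red_centre in the frame of pot_yellow_centre between 0.046 and 0.054 m and angle between each of pot_green_centre, pot_blue_centre, pot_yellow_centre, pot_red_centre's own z axis and vertical below 0.08 rad and linear speed of each of pot_green, pot_blue, pot_yellow, pot_red below 0.02 m/s); the robot touches nothing.
It fails at once if the glass beaker is moved more than 30 mm or tipped (distance of beaker from where it was at the start of the episode above 0.03 m or angle between beaker's own z axis and vertical above 0.4 rad).
It fails at once if a pot is tilted (over 0.4 rad) (angle between any of pot_green_centre, pot_blue_centre, pot_yellow_centre, pot_red_centre's own z axis and vertical above 0.4 rad).
It also fails if it takes over 128 s, if anything falls off the work surface, if the arm or the gripper's body presses on something with over 40 N, if the wrist force passes 120 N, or if a joint passes its speed limit or range.

## Working session

There is one attempt and no reset: what is moved stays moved. The work goes in short steps, Python scripts to look and compute and a shell command to move; the robot and the scene stay as the last step left them, time stands still between calls to the robot, and variables do not carry over. Pictures are saved under pics/ and viewed, and the job is handed in when it is done.

```bash
mkdir -p pics; ls
python3 - <<'E'
from plant import *
import cv2
s=sense(); print(s); print(hold_point_z if not callable(hold_point_z) else hold_point_z())
for n in("scene","top","wrist"):
    im=grab_frame(n); cv2.imwrite(f"pics/{n}0.png",im[:,:,::-1]); c=camera_info(n); print(n,c)
E
```

```text
pics
{'time': 0.0, 'joints': array([-69.07868642,  17.86015588,   0.80140889,  86.69237771,
        -0.25308854,  75.58159365,  -1.5602817 ]), 'qvel': array([-0.04728071, -0.07707075,  0.02958478, -0.00139986,  0.00415827,
       -0.08783776, -0.00315443]), 'tau': array([ 4.11116716e-04, -3.79916131e+01,  1.46519998e-01, -2.30589437e+01,
        1.24294186e-02,  1.40457315e-02,  2.26988540e-06]), 'tcp_pos': array([217.34064784, 504.45610067, 230.22075148]), 'orientation': array([[-9.18391356e-01,  3.95672348e-01, -8.42778175e-04],
       [ 3.95673238e-01,  9.18388841e-01, -2.15083736e-03],
       [-7.70287996e-05, -2.30877521e-03, -9.99997332e-01]]), 'force': array([-0.80400146,  0.40895201,  0.02470521]), 'wrist_torque': array([ 0.01713046,  0.05808083, -0.01813774]), 'width': 85.35512269840203}
18.700000000000003
scene {'fx': 447.9641134481197, 'fy': 447.9641134481197, 'cx': 319.26577027065196, 'cy': 230.5301861227219, 'T': array([[-3.93999094e-01,  6.83577533e-01, -6.14399276e-01,
         1.23095373e+03],
       [ 9.19021203e-01,  2.83668409e-01, -2.73737579e-01,
         3.02028
[... 390 characters left out ...]
910276e-01,  1.26558740e-02, -4.38973566e-03,
         4.59992514e+00],
       [ 2.40675490e-03, -1.52636377e-01, -9.88279487e-01,
         1.03882554e+03],
       [ 0.00000000e+00,  0.00000000e+00,  0.00000000e+00,
         1.00000000e+00]])}
wrist {'fx': 346.38272845963684, 'fy': 346.38272845963684, 'cx': 315.75179443953243, 'cy': 238.2604176108525, 'T': array([[ 3.96656157e-01,  8.68437257e-01,  2.97456928e-01,
         1.40574056e+02],
       [ 9.17964246e-01, -3.74422384e-01, -1.30956179e-01,
         5.38461231e+02],
       [-2.35269303e-03,  3.24999400e-01, -9.45711296e-01,
         3.72619814e+02],
       [ 0.00000000e+00,  0.00000000e+00,  0.00000000e+00,
         1.00000000e+00]])}
```

View pics/top0.png

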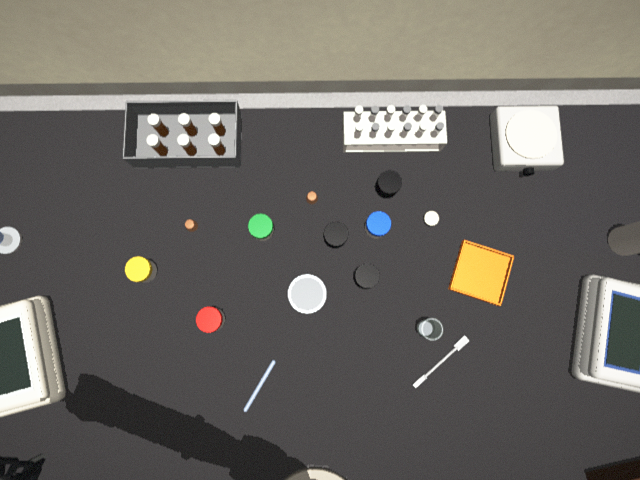

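View pics/scene0.png

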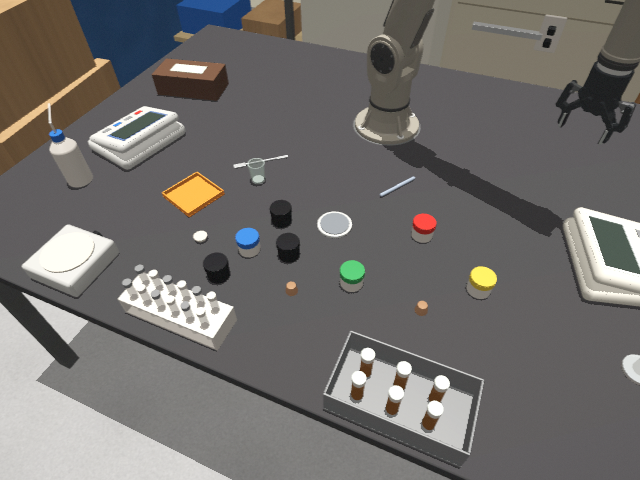

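```bash
cat > h.py <<'E'
from plant import *
import numpy as np, cv2
from scipy.optimize import least_squares
def proj(c,P):
    T=np.array(c['T']); q=(np.asarray(P)-T[:3,3])@T[:3,:3]
    return np.stack([c['fx']*q[:,0]/q[:,2]+c['cx'],c['fy']*q[:,1]/q[:,2]+c['cy']],1)
def plane(c,uv,z):
    T=np.array(c['T']); d=T[:3,:3]@np.array([(uv[0]-c['cx'])/c['fx'],(uv[1]-c['cy'])/c['fy'],1]); o=T[:3,3]
    return o+d*(z-o[2])/d[2]
t=np.linspace(0,2*np.pi,60,endpoint=False)
def cyl(x,y,z0,z1,r,r0=None):
    r0=r0 or r
    return np.concatenate([np.stack([x+r0*np.cos(t),y+r0*np.sin(t),0*t+z0],1),np.stack([x+r*np.cos(t),y+r*np.sin(t),0*t+z1],1)])
def hullcen(c,P):
    h=cv2.convexHull(proj(c,P).astype(np.float32)); m=cv2.moments(h); return np.array([m['m10'],m['m01']])/m['m00'],m['m00'],cv2.boundingRect(h)
def fit(c,pix,z0,z1,r,r0=None):
    v,u=np.nonzero(pix); cen=np.array([u.mean(),v.mean()]); p=plane(c,cen,(z0+z1)/2)
    s=least_squares(lambda q:hullcen(c,cyl(q[0],q[1],z0,z1,r,r0))[0]-cen,p[:2])
    return s.x,len(u),hullcen(c,cyl(*s.x,z0,z1,r,r0))[1]
E
python3 - <<'E'
from h import *
for cam in("top","scene"):
    im=grab_frame(cam); c=camera_info(cam)
    for n,z0,z1,r in(("pot_green_centre",0,50,28),("pot_blue_centre",0,50,28),("pot_yellow_centre",0,50,28),("pot_red_centre",0,50,28),("stand_top",0,10,45),("tray",0,16,61),("beaker",0,62,24)):
        for d in silhouettes(cam,n)[:5]:
            if d['pixels'].sum()<20: continue
            p,a,b=fit(c,d['pixels'],z0,z1,r); print(cam,n,round(d['conf'],2),d['bbox'],p.round(1),a,round(b), im[d['pixels']].mean(0).round())
            if n=='tray':
                k=cv2.findContours(d['pixels'].astype(np.uint8),0,2)[0]; k=max(k,key=len); print(cv2.minAreaRect(k))
E
```

```text
top pot_green_centre 0.72 [246.0, 216.0, 24.4, 27.4] [638.8 117.5] 557 560 [102. 207. 124.]
top pot_blue_centre 0.91 [376.9, 172.6, 22.6, 26.9] [ 738.5 -183.8] 501 593 [52. 51. 52.]
top pot_blue_centre 0.7 [327.6, 220.1, 20.5, 26.3] [617.3 -55.6] 526 544 [73. 72. 71.]
top pot_blue_centre 0.68 [365.4, 209.3, 25.4, 29.7] [ 641.1 -153.7] 523 571 [ 84. 149. 227.]
top pot_blue_centre 0.55 [355.8, 264.4, 25.2, 22.3] [ 521.1 -125. ] 491 548 [84. 83. 82.]
top pot_yellow_centre 0.78 [126.8, 256.8, 31.1, 28.1] [542.3 393.6] 679 675 [212. 206.  93.]
top stand_top 0.81 [289.2, 274.3, 37.1, 43.3] [483.9  12.6] 1149 1187 [235. 238. 238.]
top tray 0.87 [448.5, 242.0, 65.4, 59.8] [ 527.5 -395.5] 2757 2263 [245. 197.  82.]
((480.935791015625, 272.8807678222656), (54.02140808105469, 52.48888397216797), 16.69924545288086)
top tray 0.44 [363.3, 207.2, 27.1, 30.9] [ 645.4 -157.9] 521 2109 [ 84. 150. 229.]
((378.0, 225.0), (26.0, 24.0), 90.0)
top beaker 0.75 [418.5, 314.0, 22.4, 28.9] [ 400.  -261.7] 427 526 [145. 150. 148.]
scene pot_green_centre 0.61 [341.3, 260.2, 23.4, 31.6] [640.6 118.1] 670 697 [ 94
[... 227 characters left out ...]
[202.4, 252.7, 27.4, 34.0] [ 740.3 -181.4] 671 691 [39. 38. 40.]
scene pot_blue_centre 0.58 [277.2, 231.6, 24.3, 28.7] [620.1 -54. ] 599 627 [38. 37. 38.]
scene pot_yellow_centre 0.62 [468.0, 265.1, 27.5, 35.3] [544.5 393.5] 752 771 [196. 185.  96.]
scene pot_red_centre 0.87 [411.4, 212.3, 29.2, 30.5] [430.5 231. ] 615 603 [185.  84.  77.]
scene stand_top 0.76 [319.5, 213.3, 33.1, 28.0] [488.4  15.3] 718 778 [190. 193. 194.]
scene tray 0.72 [162.1, 171.1, 62.1, 50.0] [ 531.8 -391.1] 1525 1225 [224. 164.  70.]
((193.5561981201172, 193.0898895263672), (35.509925842285156, 53.21188735961914), 57.9946174621582)
scene beaker 0.74 [247.5, 159.3, 16.1, 27.3] [ 400.8 -259.6] 387 433 [138. 145. 139.]
```

```bash
python3 -m creep '[4.2,-3.9,-0.7,0,0,0,4.2,-3.9,-0.7,0,0,0,4.2,-3.9,-0.7,0,0,0,4.2,-3.9,-0.7,0,0,0,4.2,-3.9,-0.7,0,0,0,4.2,-3.9,-0.7,0,0,0,4.2,-3.9,-0.7,0,0,0,4.2,-3.9,-0.7,0,0,0,4.2,-3.9,-0.7,0,0,0,4.2,-3.9,-0.7,0,0,0]' 1
```

```text
time: 2.2
tcp_pos: [643.8, 110.2, 161.5]
orientation: [[-0.926, 0.378, 0.003], [0.378, 0.926, 0.01], [0.001, 0.011, -1.0]]
force: [-0.3, 1.8, 1.2]
width: 84.9
```

```bash
python3 -m creep '[0,0,0,0,0,0,0,0,0,0,0,0]'
```

```text
time: 2.45
tcp_pos: [645.9, 103.3, 159.5]
orientation: [[-0.922, 0.387, 0.002], [0.387, 0.922, 0.005], [0.0, 0.006, -1.0]]
force: [-0.5, 0.0, -0.6]
width: 85.1
```

```bash
cat >> h.py <<'E'
def look(cam,n,z0,z1,r,save=None):
    c=camera_info(cam); im=grab_frame(cam)
    if save: cv2.imwrite("pics/"+save,im[:,:,::-1])
    for d in silhouettes(cam,n)[:4]:
        if d['pixels'].sum()<20: continue
        p,a,b=fit(c,d['pixels'],z0,z1,r); print(n,round(d['conf'],2),np.round(d['bbox']),p.round(1),a,round(b),im[d['pixels']].mean(0).round())
    s=sense(); print(s['time'],s['tcp_pos'].round(1),s['force'].round(2),round(s['width'],1)); return im
E
python3 -c "
from h import *
look('wrist','pot_green_centre',0,50,28,'w1.png')
look('wrist','stand_top',0,10,45)
"
```

```text
pot_green_centre 0.95 [289. 175.  74.  78.] [639.1 116.4] 4516 4707 [ 57. 160.  82.]
2.55 [645.6 102.9 159.8] [-0.16  0.11  0.36] 85.3
stand_top 0.85 [ 65.  15. 125. 126.] [485.5  12.6] 11975 12301 [241. 241. 245.]
2.65 [645.5 104.  160.2] [ 0.25 -0.13 -0.45] 85.3
```

View pics/w1.png

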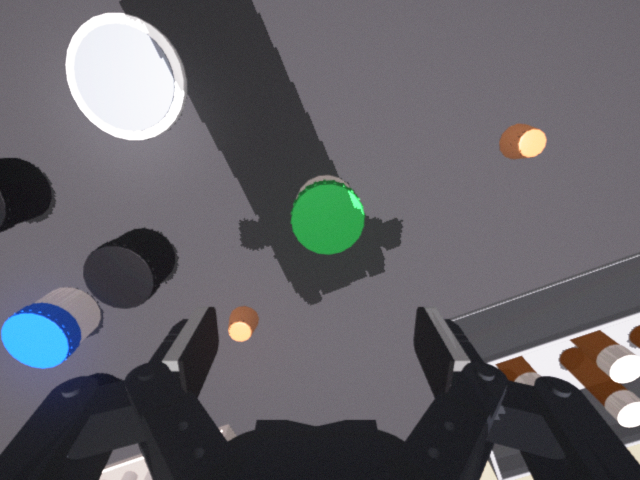

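```bash
python3 -m creep '[-0.4,0.9,-2,0,0,0,-0.2,0.4,-3,0,0,0,0,0,-3,0,0,0,0,0,-2,0,0,0,0,0,-1,0,0,0,0,0,0,0,0,0]'
```

```text
time: 3.4
tcp_pos: [637.3, 127.8, 52.0]
orientation: [[-0.928, 0.373, 0.009], [0.373, 0.928, 0.012], [-0.004, 0.014, -1.0]]
force: [-0.3, -0.4, 0.1]
width: 85.2
```

```bash
python3 -m creep '[0,0,0,0,0,0,0,0,0,0,0,0]'; python3 -m creep '[0,0,0,0,0,0,0,0,0,0,0,0]'
```

```text
time: 3.65
tcp_pos: [638.7, 128.6, 54.2]
orientation: [[-0.928, 0.372, 0.013], [0.372, 0.928, 0.013], [-0.007, 0.017, -1.0]]
force: [-0.9, -0.9, -0.5]
width: 85.2
time: 3.9
tcp_pos: [639.7, 128.4, 55.6]
orientation: [[-0.928, 0.372, 0.015], [0.372, 0.928, 0.013], [-0.009, 0.018, -1.0]]
force: [0.6, -0.5, -0.5]
width: 85.6
```

```bash
python3 -m creep '[0,-1.0,0,-0.013,0.015,0,0,0,0,0,0,0,0,0,0,0,0,0]'; python3 -m creep '[0,0,0,0,0,0]'
```

```text
time: 4.28
tcp_pos: [640.0, 117.1, 55.7]
orientation: [[-0.928, 0.373, -0.001], [0.373, 0.928, -0.001], [0.0, -0.001, -1.0]]
force: [-0.4, 0.5, -0.1]
width: 85.3
time: 4.4
tcp_pos: [639.9, 117.0, 55.6]
orientation: [[-0.928, 0.373, -0.001], [0.373, 0.928, -0.001], [0.0, -0.001, -1.0]]
force: [0.5, 0.0, 0.3]
width: 85.3
```

```bash
python3 -m creep '[0,0,-1.5,0,0,0,0,0,-1.2,0,0,0,0,0,-0.7,0,0,0,0,0,-0.2,0,0,0,0,0,0,0,0,0,0,0,0,0,0,0]'
```

```text
time: 5.15
tcp_pos: [638.8, 117.4, 15.8]
orientation: [[-0.928, 0.373, -0.003], [0.373, 0.928, -0.001], [0.003, -0.002, -1.0]]
force: [-0.0, 0.3, -0.2]
width: 85.6
```

```bash
python3 -m creep '[0,0,0,0,0,0,0,0,0,0,0,0,0,0,0,0,0,0,0,0,0,0,0,0,0,0,0,0,0,0,0,0,0,0,0,0,0,0,0,0,0,0,0,0,0,0,0,0]' -1
```

```text
time: 6.15
tcp_pos: [639.6, 117.1, 17.1]
orientation: [[-0.928, 0.373, -0.001], [0.373, 0.928, -0.001], [0.001, -0.002, -1.0]]
force: [0.1, 0.3, -0.3]
width: 54.8
```

```bash
python3 -m creep '[0,0,1,0,0,0,0,0,1.5,0,0,0,0,0,1,0,0,0,0,0,0,0,0,0,0,0,0,0,0,0,0,0,0,0,0,0]';  python3 -m creep '[0,0,0,0,0,0]'; python3 -c "
from h import *
print(sense()['force'],sense()['tau'],sense()['tcp_pos']);im=grab_frame('wrist');print(sense()['force']);cv2.imwrite('pics/w2.png',im[:,:,::-1])"
```

```text
time: 6.9
tcp_pos: [637.7, 117.2, 53.0]
orientation: [[-0.928, 0.373, -0.005], [0.373, 0.928, -0.001], [0.004, -0.003, -1.0]]
force: [0.2, -0.0, -3.6]
width: 54.4
time: 7.02
tcp_pos: [637.4, 117.1, 52.5]
orientation: [[-0.928, 0.373, -0.006], [0.373, 0.928, -0.001], [0.005, -0.004, -1.0]]
force: [-0.2, -0.0, -3.5]
width: 54.4
[-0.2091263  -0.00866235 -3.48856805] [ 2.47434371e-03 -5.21280813e+01  3.92242089e+00 -2.17173511e+01
  1.70885510e-02  3.41632159e-02 -8.47105980e-05] [637.39010615 117.10904451  52.53983173]
[ 0.30935939  0.14593644 -4.1434162 ]
```

View pics/w2.png

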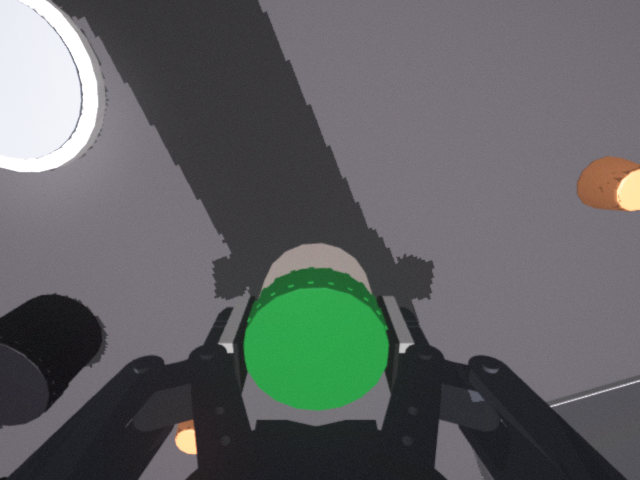

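```bash
python3 -m creep '[-1.5,-1,1,0,0,0,-3,-2,0.5,0,0,0,-3.5,-2.4,0,0,0,0,-3,-2,0,0,0,0,-2,-1.4,0,0,0,0,-0.7,-0.5,0,0,0,0,0,0,0,0,0,0,0,0,0,0,0,0,0,0,0,0,0,0]'; python3 -m creep '[0,0,0,0,0,0]'; python3 -c "
from h import *
look('wrist','stand_top',0,10,45,'w3.png')"
```

```text
time: 8.2
tcp_pos: [499.3, 24.3, 67.7]
orientation: [[-0.929, 0.37, -0.001], [0.37, 0.929, 0.0], [0.001, -0.0, -1.0]]
force: [0.6, -0.3, -4.8]
width: 54.4
time: 8.32
tcp_pos: [500.0, 24.9, 67.7]
orientation: [[-0.929, 0.369, -0.001], [0.369, 0.929, 0.0], [0.001, -0.0, -1.0]]
force: [0.3, 0.3, -3.8]
width: 54.3
stand_top 0.94 [216. 175. 144. 124.] [473.6  12.2] 10899 16766 [217. 219. 228.]
8.425 [499.8  24.8  67.6] [-0.18  0.08 -2.97] 54.5
```

View pics/w3.png

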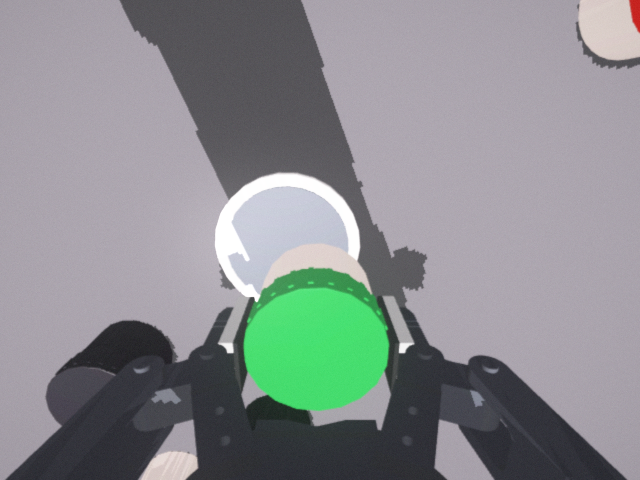

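```bash
python3 -c "
from h import *
c=camera_info('wrist')
f=lambda p:(lambda q:np.array([q[:,0].min(),q[:,0].max(),q[:,1].min()]))(proj(c,cyl(p[0],p[1],0,10,45)))
print(f((485.8,13)))
s=least_squares(lambda p:f(p)-[216,360,175],(485,13),diff_step=1e-3);print(s.x,s.fun)
"
```

```text
[216.0239354  362.33215051 172.69033391]
[486.87736448  11.75504633] [-0.9914388   0.99619938  0.13274515]
```

```bash
python3 -m creep '[-0.7,-0.6,0,0,0,0,-0.5,-0.4,0,0,0,0,-0.1,-0.1,0,0,0,0,0,0,0,0,0,0]'; python3 -m creep '[0,0,0,0,0,0]'
```

```text
time: 8.93
tcp_pos: [485.3, 12.5, 67.5]
orientation: [[-0.929, 0.37, -0.002], [0.37, 0.929, -0.0], [0.002, -0.001, -1.0]]
force: [0.0, -0.1, -3.8]
width: 54.0
time: 9.05
tcp_pos: [485.4, 12.5, 67.6]
orientation: [[-0.929, 0.37, -0.001], [0.37, 0.929, -0.0], [0.001, -0.001, -1.0]]
force: [1.1, 0.3, -3.5]
width: 54.5
```

```bash
python3 -m creep '[0.1,0.05,-1,0,0,0,0,0,-1.2,0,0,0,0,0,-0.6,0,0,0,0,0,-0.3,0,0,0,0,0,0,0,0,0,0,0,0,0,0,0]'; python3 -m creep '[0,0,0,0,0,0]'
```

```text
time: 9.8
tcp_pos: [486.4, 13.5, 33.7]
orientation: [[-0.929, 0.369, -0.003], [0.369, 0.929, -0.0], [0.002, -0.001, -1.0]]
force: [0.6, -0.0, -3.3]
width: 54.3
time: 9.93
tcp_pos: [486.7, 13.5, 34.0]
orientation: [[-0.929, 0.369, -0.002], [0.369, 0.929, -0.0], [0.002, -0.001, -1.0]]
force: [0.5, 0.4, -3.7]
width: 54.8
```

```bash
python3 -m creep '[0,0,-0.4,0,0,0,0,0,-0.2,0,0,0,0,0,0,0,0,0]'; python3 -m creep '[0,0,-0.1,0,0,0,0,0,0,0,0,0]'
```

```text
time: 10.3
tcp_pos: [487.0, 13.6, 27.9]
orientation: [[-0.929, 0.369, -0.001], [0.369, 0.929, 0.0], [0.001, -0.0, -1.0]]
force: [0.6, 0.6, -4.5]
width: 54.4
time: 10.55
tcp_pos: [487.1, 13.5, 27.0]
orientation: [[-0.929, 0.369, -0.001], [0.369, 0.929, 0.0], [0.001, -0.0, -1.0]]
force: [0.3, 0.7, -3.3]
width: 54.4
```

```bash
python3 -m creep '[0,0,-0.1,0,0,0,0,0,0,0,0,0]'; python3 -m creep '[0,0,-0.05,0,0,0,0,0,0,0,0,0]'
```

```text
time: 10.8
tcp_pos: [487.4, 13.5, 27.1]
orientation: [[-0.929, 0.369, -0.0], [0.369, 0.929, 0.0], [0.0, 0.0, -1.0]]
force: [-0.1, -0.2, -2.7]
width: 55.0
time: 11.05
tcp_pos: [487.5, 13.5, 27.0]
orientation: [[-0.929, 0.369, 0.0], [0.369, 0.929, 0.001], [0.0, 0.001, -1.0]]
force: [-0.6, -0.0, -0.5]
width: 54.9
```

```bash
python3 -m creep '[0,0,0,0,0,0,0,0,0,0,0,0,0,0,0,0,0,0,0,0,0,0,0,0,0,0,0,0,0,0]' 1; python3 -m creep '[0,0,2,0,0,0,0,0,4,0,0,0,0,0,4,0,0,0,0,0,2,0,0,0,0,0,0,0,0,0,0,0,0,0,0,0]'; python3 -c "
from h import *
look('wrist','pot_green_centre',10,60,28,'w4.png')
look('top','pot_green_centre',10,60,28)
look('wrist','stand_top',0,10,45)"
```

```text
time: 11.68
tcp_pos: [489.5, 13.6, 27.7]
orientation: [[-0.929, 0.369, 0.004], [0.369, 0.929, 0.001], [-0.003, 0.002, -1.0]]
force: [-0.8, -0.3, -0.1]
width: 85.2
time: 12.42
tcp_pos: [487.5, 13.5, 149.6]
orientation: [[-0.929, 0.369, 0.001], [0.369, 0.929, 0.0], [-0.0, 0.001, -1.0]]
force: [-0.2, -0.5, -0.6]
width: 85.1
pot_green_centre 0.88 [277. 195.  75.  86.] [487.2  12.8] 5156 5424 [ 95. 223. 129.]
12.525 [487.3  13.5 149.3] [0.45 0.67 0.01] 85.2
12.625 [487.3  13.5 149.3] [-0.18 -0.42  0.71] 85.6
stand_top 0.7 [260. 169. 108.  89.] [468.9  15.1] 3833 9095 [225. 227. 233.]
stand_top 0.43 [  0. 346.  35. 108.] [ 548.9 -351.2] 2160 5629 [247. 191.  58.]
stand_top 0.38 [518.   0. 122.  88.] [434.8 242.8] 9058 14648 [241. 117. 102.]
12.725 [487.6  13.4 149.6] [-0.21  0.66  0.44] 85.4
```

View pics/w4.png

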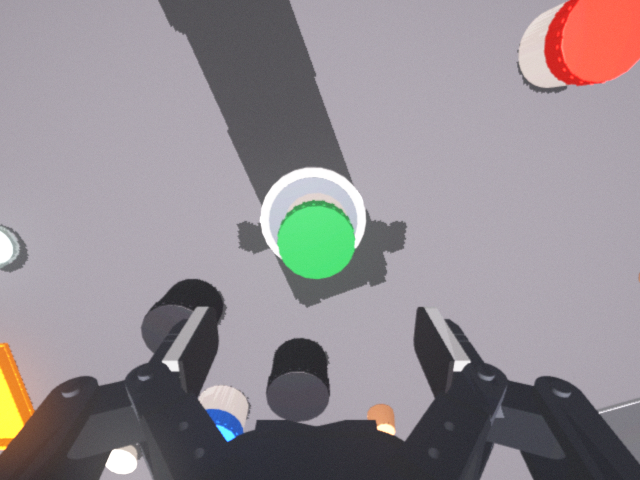

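```bash
python3 -m creep '[0.3,2,0,0,0,0,0.6,4.5,0,0,0,0,0.7,5.5,0,0,0,0,0.8,6,0,0,0,0,0.8,6,0,0,0,0,0.8,5.5,0,0,0,0,0.6,4,0,0,0,0,0.3,2,0,0,0,0,0,0,0,0,0,0,0,0,0,0,0,0]'; python3 -m creep '[0,0,0,0,0,0,0,0,0,0,0,0]'; python3 -c "
from h import *
look('wrist','pot_yellow_centre',0,50,28,'w5.png')
look('wrist','pot_red_centre',0,50,28)"
```

```text
time: 13.98
tcp_pos: [534.1, 375.8, 143.9]
orientation: [[-0.927, 0.376, -0.006], [0.376, 0.927, -0.005], [0.004, -0.007, -1.0]]
force: [-0.5, -0.3, -0.4]
width: 85.4
time: 14.22
tcp_pos: [534.8, 372.6, 144.1]
orientation: [[-0.925, 0.38, -0.006], [0.38, 0.925, -0.007], [0.003, -0.009, -1.0]]
force: [0.3, 0.0, -0.3]
width: 85.3
pot_yellow_centre 0.59 [306. 193.  78.  86.] [543.1 391.7] 5151 5274 [251. 244.  88.]
14.325 [534.9 372.8 144.2] [ 0.12 -0.16  0.19] 85.4
pot_red_centre 0.82 [ 26. 139. 112.  81.] [429.  229.8] 7510 7835 [242. 102.  92.]
14.425 [534.6 373.6 144.1] [-0.23 -1.27  0.22] 85.3
```

View pics/w5.png

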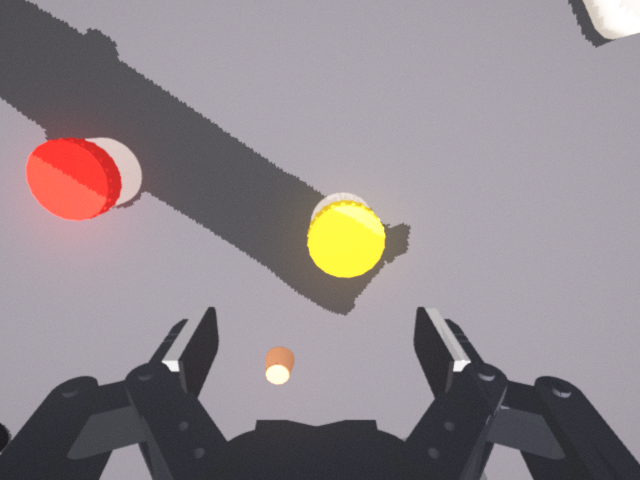

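```bash
python3 -m creep '[0.4,0.9,-1.5,0.009,-0.006,0,0.3,0.6,-2.5,0,0,0,0,0,-2,0,0,0,0,0,-1,0,0,0,0,0,0,0,0,0,0,0,0,0,0,0]'; python3 -m creep '[0,0,0,0,0,0]'
```

```text
time: 15.18
tcp_pos: [541.5, 391.3, 69.3]
orientation: [[-0.926, 0.377, 0.0], [0.377, 0.926, 0.005], [0.002, 0.005, -1.0]]
force: [-0.0, 0.5, 0.7]
width: 85.5
time: 15.3
tcp_pos: [542.0, 391.7, 70.1]
orientation: [[-0.926, 0.377, 0.002], [0.377, 0.926, 0.006], [0.001, 0.007, -1.0]]
force: [-0.0, 0.1, -0.3]
width: 85.5
```

```bash
python3 -m creep '[0.1,0.05,-1.5,-0.007,0.002,0,0,0,-2,0,0,0,0,0,-1,0,0,0,0,0,-0.3,0,0,0,0,0,0,0,0,0,0,0,0,0,0,0,0,0,0,0,0,0]'
```

```text
time: 16.18
tcp_pos: [544.8, 393.4, 22.0]
orientation: [[-0.926, 0.377, 0.004], [0.377, 0.926, 0.002], [-0.003, 0.003, -1.0]]
force: [0.0, -0.3, -0.4]
width: 85.1
```

```bash
python3 -m creep '[-0.15,-0.1,-0.6,-0.003,-0.004,0,0,0,0,0,0,0]'; python3 -m creep '[0,0,0,0,0,0,0,0,0,0,0,0,0,0,0,0,0,0,0,0,0,0,0,0,0,0,0,0,0,0,0,0,0,0,0,0,0,0,0,0,0,0,0,0,0,0,0,0]' -1
```

```text
time: 16.42
tcp_pos: [543.3, 392.6, 16.2]
orientation: [[-0.926, 0.377, 0.009], [0.377, 0.926, -0.001], [-0.008, 0.003, -1.0]]
force: [-0.2, -0.5, -0.7]
width: 85.8
time: 17.42
tcp_pos: [543.5, 392.6, 16.7]
orientation: [[-0.926, 0.377, 0.009], [0.377, 0.926, -0.001], [-0.008, 0.003, -1.0]]
force: [0.3, -0.1, 0.4]
width: 54.5
```

```bash
python3 -m creep '[0,0,1.5,0,0,0,0,0,3,0,0,0,0,0,3.5,0,0,0,0,0,2.5,0,0,0,0,0,1,0,0,0,0,0,0,0,0,0,0,0,0,0,0,0]'; python3 -c "
from h import *
im=grab_frame('wrist');cv2.imwrite('pics/w6.png',im[:,:,::-1]);print(sense()['tcp_pos'],sense()['force'])"
```

```text
time: 18.3
tcp_pos: [541.8, 391.2, 135.9]
orientation: [[-0.926, 0.378, 0.007], [0.378, 0.926, -0.002], [-0.007, 0.0, -1.0]]
force: [0.0, -0.9, -2.4]
width: 54.6
[541.74453684 391.1745939  135.72425579] [-0.47507236 -0.70797613 -1.58551316]
```

View pics/w6.png

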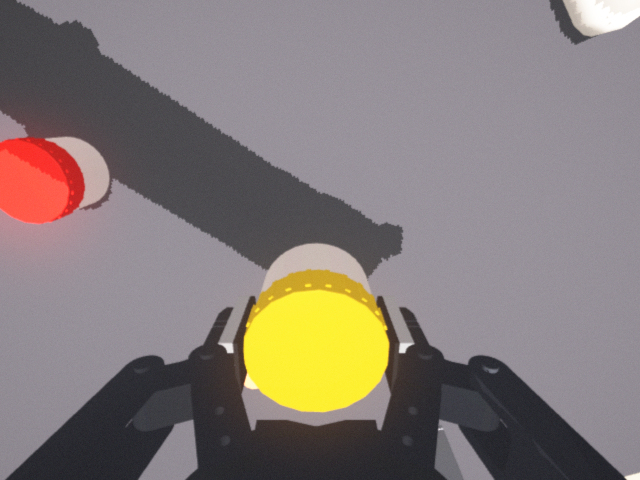

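```bash
python3 -m creep '[-0.3,-2,0,0,0,0,-0.6,-4.5,0,0,0,0,-0.7,-5.5,0,0,0,0,-0.8,-6,0,0,0,0,-0.8,-6,0,0,0,0,-0.8,-5.5,0,0,0,0,-0.6,-4,0,0,0,0,-0.3,-2,0,0,0,0,0,0,0,0,0,0,0,0,0,0,0,0]'; python3 -m creep '[0,0,0,0,0,0,0,0,0,0,0,0]'
```

```text
time: 19.6
tcp_pos: [481.5, 25.9, 125.0]
orientation: [[-0.926, 0.376, -0.01], [0.376, 0.926, -0.007], [0.007, -0.011, -1.0]]
force: [0.0, 0.5, -2.2]
width: 54.5
time: 19.85
tcp_pos: [481.7, 28.9, 124.5]
orientation: [[-0.928, 0.372, -0.011], [0.372, 0.928, -0.006], [0.008, -0.01, -1.0]]
force: [0.1, 0.1, -0.9]
width: 54.4
```

```bash
python3 -m creep '[0.3,-0.7,0,0.005,-0.018,0,0.2,-0.6,0,0,0,0,0,-0.2,0,0,0,0,0,0,0,0,0,0,0,0,0,0,0,0]'; python3 -m creep '[0,0,0,0,0,0]'
```

```text
time: 20.48
tcp_pos: [487.3, 13.6, 124.6]
orientation: [[-0.929, 0.371, 0.009], [0.371, 0.929, -0.001], [-0.008, 0.002, -1.0]]
force: [-0.4, -1.0, -2.1]
width: 54.4
time: 20.6
tcp_pos: [487.3, 13.7, 124.6]
orientation: [[-0.929, 0.37, 0.009], [0.37, 0.929, -0.001], [-0.008, 0.002, -1.0]]
force: [-0.3, -0.5, -1.9]
width: 54.7
```

```bash
python3 -m creep '[0,0,-1,0,0,0,0,0,-1.5,0,0,0,0,0,-1,0,0,0,0,0,-0.4,0,0,0,0,0,0,0,0,0,0,0,0,0,0,0]'; python3 -m creep '[0,0,0,0,0,0]'
```

```text
time: 21.35
tcp_pos: [486.4, 14.0, 81.8]
orientation: [[-0.929, 0.37, 0.006], [0.37, 0.929, -0.001], [-0.006, 0.001, -1.0]]
force: [-0.3, -0.4, -2.1]
width: 54.4
time: 21.48
tcp_pos: [486.7, 14.0, 82.1]
orientation: [[-0.929, 0.37, 0.007], [0.37, 0.929, -0.001], [-0.007, 0.002, -1.0]]
force: [0.0, 0.2, -2.5]
width: 54.9
```

```bash
python3 -m creep '[0.05,-0.05,-0.3,0,0,0,0,0,-0.1,0,0,0,0,0,0,0,0,0]'; python3 -m creep '[0,0,-0.1,0,0,0,0,0,0,0,0,0]'; python3 -c "
from h import *
im=grab_frame('scene');cv2.imwrite('pics/s7.png',cv2.resize(im[120:330,220:460,::-1],None,fx=2.5,fy=2.5))"
```

```text
time: 21.85
tcp_pos: [487.8, 13.5, 78.5]
orientation: [[-0.929, 0.37, 0.009], [0.37, 0.929, -0.001], [-0.008, 0.002, -1.0]]
force: [0.5, -0.3, -1.2]
width: 54.9
time: 22.1
tcp_pos: [487.8, 13.5, 77.4]
orientation: [[-0.929, 0.37, 0.009], [0.37, 0.929, -0.001], [-0.008, 0.002, -1.0]]
force: [-0.2, -0.3, -2.0]
width: 54.4
```

View pics/s7.png

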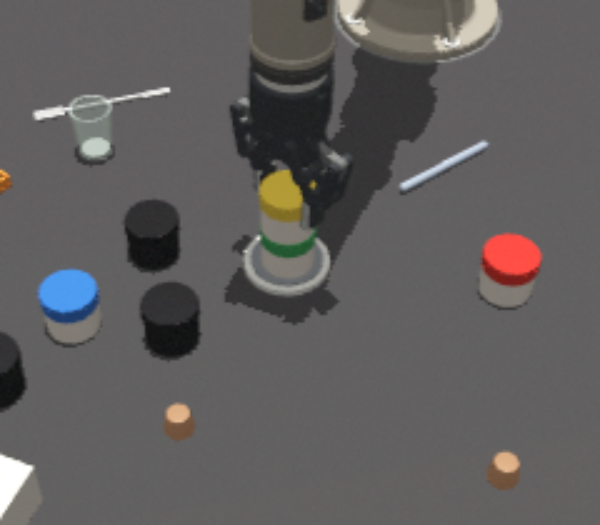

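Yellow sits over green, aligned (crop around (287,200)). Lower until contact.

```bash
python3 -m creep '[0,0,-0.1,0,0,0,0,0,0,0,0,0]'; python3 -m creep '[0,0,-0.05,0,0,0,0,0,0,0,0,0]'
```

```text
time: 22.4
tcp_pos: [488.1, 13.5, 76.6]
orientation: [[-0.929, 0.37, 0.009], [0.37, 0.929, -0.001], [-0.009, 0.003, -1.0]]
force: [0.7, -0.5, -1.3]
width: 54.3
time: 22.65
tcp_pos: [488.1, 13.5, 76.6]
orientation: [[-0.929, 0.37, 0.009], [0.37, 0.929, -0.001], [-0.009, 0.003, -1.0]]
force: [-0.9, -0.5, -0.8]
width: 54.7
```

```bash
python3 -m creep '[0,0,0,0,0,0,0,0,0,0,0,0,0,0,0,0,0,0,0,0,0,0,0,0,0,0,0,0,0,0]' 1; python3 -m creep '[0,0,2,0,0,0,0,0,4,0,0,0,0,0,3,0,0,0,0,0,1,0,0,0,0,0,0,0,0,0,0,0,0,0,0,0]'; python3 -c "
from h import *
look('wrist','pot_yellow_centre',60,110,28,'w8.png')
look('top','pot_yellow_centre',60,110,28)"
```

```text
time: 23.28
tcp_pos: [488.8, 13.6, 76.7]
orientation: [[-0.929, 0.37, 0.011], [0.37, 0.929, -0.001], [-0.01, 0.003, -1.0]]
force: [-0.2, 0.1, 0.1]
width: 85.4
time: 24.02
tcp_pos: [486.4, 13.5, 176.8]
orientation: [[-0.929, 0.37, 0.005], [0.37, 0.929, -0.001], [-0.005, 0.001, -1.0]]
force: [0.3, -0.3, 0.3]
width: 85.5
pot_yellow_centre 0.94 [274. 201.  85.  97.] [488.5  12.6] 6323 6537 [244. 228.  69.]
24.125 [486.3  13.4 176.7] [-0.73  0.93  0.04] 85.3
24.225 [486.5  13.4 177. ] [-0.28  0.44 -0.14] 85.3
```

View pics/w8.png

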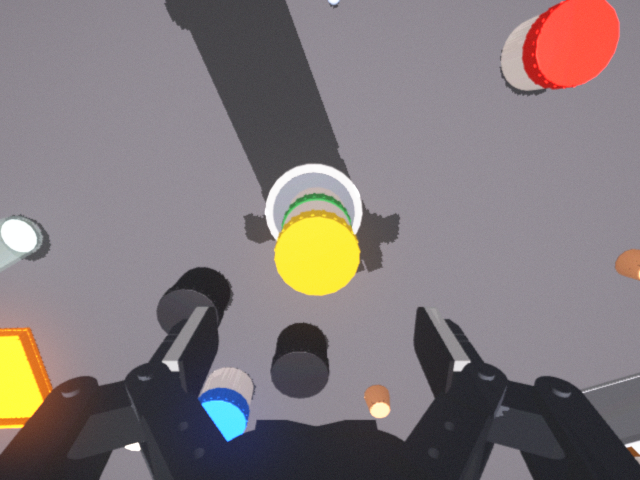

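```bash
python3 -m creep '[-0.5,2,0,0,0,0,-1.2,4.5,-0.5,0,0,0,-1.5,5.5,-0.5,0,0,0,-1.2,4.5,-0.5,0,0,0,-0.7,2.5,-0.5,0,0,0,-0.3,1,0,0,0,0,0,0,0,0,0,0,0,0,0,0,0,0]'; python3 -m creep '[0,0,0,0,0,0,0,0,0,0,0,0]'; python3 -c "
from h import *
look('wrist','pot_red_centre',0,50,28,'w9.png')"
```

```text
time: 25.22
tcp_pos: [430.1, 214.7, 153.7]
orientation: [[-0.926, 0.376, 0.003], [0.376, 0.926, -0.006], [-0.005, -0.004, -1.0]]
force: [0.2, 0.4, 0.6]
width: 85.5
time: 25.48
tcp_pos: [431.3, 212.1, 154.0]
orientation: [[-0.925, 0.381, 0.004], [0.381, 0.925, -0.007], [-0.006, -0.005, -1.0]]
force: [0.4, -0.4, -0.2]
width: 85.4
pot_red_centre 0.86 [300. 178.  75.  84.] [429.1 229.6] 4721 4928 [251.  89.  80.]
25.575 [431.2 212.4 154. ] [ 0.03 -0.14  0.42] 85.5
```

View pics/w9.png

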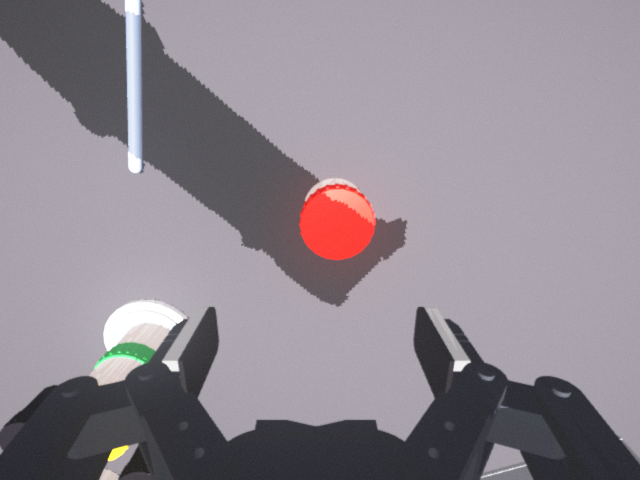

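```bash
python3 -m creep '[-0.1,0.9,-1.5,0.007,0.004,0,-0.1,0.6,-3,0,0,0,0,0,-2.5,0,0,0,0,0,-1,0,0,0,0,0,0,0,0,0,0,0,0,0,0,0]'; python3 -m creep '[0,0,0,0,0,0]'
```

```text
time: 26.32
tcp_pos: [428.5, 230.0, 69.8]
orientation: [[-0.925, 0.38, -0.001], [0.38, 0.925, 0.003], [0.002, 0.002, -1.0]]
force: [-0.6, 0.6, 1.1]
width: 85.2
time: 26.45
tcp_pos: [429.2, 230.4, 70.6]
orientation: [[-0.925, 0.38, 0.0], [0.38, 0.925, 0.004], [0.001, 0.004, -1.0]]
force: [0.0, -1.2, -0.1]
width: 85.1
```

```bash
python3 -m creep '[0,-0.05,-1.5,-0.004,0,0,0,0,-2,0,0,0,0,0,-1.2,0,0,0,0,0,-0.4,0,0,0,0,0,0,0,0,0,0,0,0,0,0,0,0,0,0,0,0,0]'
```

```text
time: 27.32
tcp_pos: [431.0, 230.8, 18.7]
orientation: [[-0.925, 0.38, 0.005], [0.38, 0.925, 0.002], [-0.004, 0.004, -1.0]]
force: [-0.4, 0.0, -0.4]
width: 85.4
```

```bash
python3 -m creep '[-0.15,-0.1,-0.2,-0.002,0.005,0,0,0,0,0,0,0]'; python3 -m creep '[0,0,0,0,0,0,0,0,0,0,0,0,0,0,0,0,0,0,0,0,0,0,0,0,0,0,0,0,0,0,0,0,0,0,0,0,0,0,0,0,0,0,0,0,0,0,0,0]' -1;python3 -m creep '[0,0,1.5,0,0,0,0,0,3,0,0,0,0,0,4,0,0,0,0,0,4,0,0,0,0,0,2,0,0,0,0,0,1,0,0,0,0,0,0,0,0,0,0,0,0,0,0,0]'
```

```text
time: 27.58
tcp_pos: [429.9, 229.9, 17.2]
orientation: [[-0.925, 0.38, 0.001], [0.38, 0.925, 0.001], [-0.0, 0.001, -1.0]]
force: [-0.4, 0.6, 0.2]
width: 85.2
time: 28.58
tcp_pos: [430.2, 230.1, 17.7]
orientation: [[-0.925, 0.38, 0.001], [0.38, 0.925, 0.001], [-0.001, 0.001, -1.0]]
force: [0.3, -0.3, 0.7]
width: 54.6
time: 29.58
tcp_pos: [426.7, 228.0, 179.1]
orientation: [[-0.925, 0.38, -0.003], [0.38, 0.925, -0.001], [0.002, -0.002, -1.0]]
force: [-0.3, -0.6, -2.8]
width: 54.6
```

```bash
python3 -m creep '[0.6,-2,0,0,0,0,1.2,-4.5,0,0,0,0,1.6,-5.5,0,0,0,0,1.2,-4.5,0,0,0,0,0.8,-2.5,0,0,0,0,0.3,-1,0,0,0,0,0,0,0,0,0,0,0,0,0,0,0,0]'; python3 -m creep '[0,0,0,0,0,0,0,0,0,0,0,0]'; python3 -c "
from h import *
im=grab_frame('wrist');cv2.imwrite('pics/w10.png',im[:,:,::-1]);"
```

```text
time: 30.58
tcp_pos: [477.8, 24.6, 170.5]
orientation: [[-0.927, 0.374, -0.02], [0.374, 0.927, -0.004], [0.017, -0.011, -1.0]]
force: [-0.3, 1.0, -1.6]
width: 54.7
time: 30.82
tcp_pos: [477.3, 27.5, 170.3]
orientation: [[-0.929, 0.37, -0.021], [0.37, 0.929, -0.003], [0.018, -0.01, -1.0]]
force: [-0.1, -0.2, -1.4]
width: 54.5
```

View pics/w10.png

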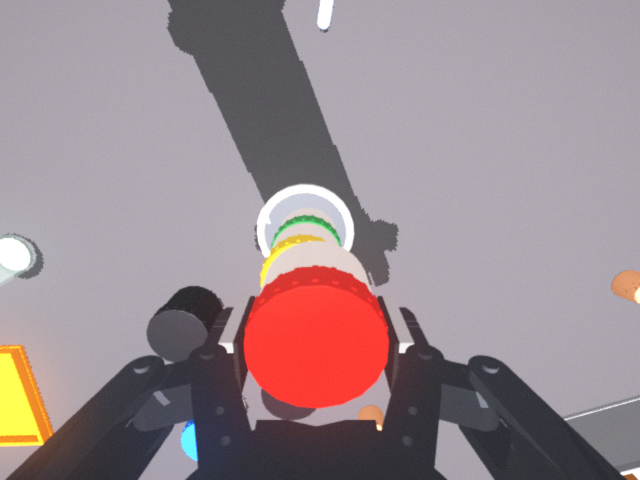

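Red held well; stack below intact. Correct by (+11.7, −14.3) and level.

```bash
python3 -m creep '[0.6,-0.7,0,0.004,-0.022,0,0.4,-0.5,0,0,0,0,0,-0.2,0,0,0,0,0,0,0,0,0,0,0,0,0,0,0,0]'; python3 -m creep '[0,0,0,0,0,0]'
```

```text
time: 31.5
tcp_pos: [488.1, 12.3, 170.6]
orientation: [[-0.929, 0.37, 0.004], [0.37, 0.929, 0.001], [-0.003, 0.003, -1.0]]
force: [-0.2, 0.0, -0.2]
width: 54.3
time: 31.62
tcp_pos: [488.1, 12.4, 170.5]
orientation: [[-0.929, 0.37, 0.003], [0.37, 0.929, 0.001], [-0.003, 0.003, -1.0]]
force: [-0.2, -0.2, -2.2]
width: 54.5
```

```bash
python3 -m creep '[0.1,0.1,-1,0,0.002,0,0,0,-1.3,0,0,0,0,0,-0.8,0,0,0,0,0,-0.3,0,0,0,0,0,0,0,0,0,0,0,0,0,0,0]'; python3 -m creep '[0,0,0,0,0,0]'
```

```text
time: 32.38
tcp_pos: [488.4, 13.9, 133.2]
orientation: [[-0.929, 0.369, -0.001], [0.369, 0.929, 0.001], [0.001, 0.001, -1.0]]
force: [-0.4, 0.4, -2.6]
width: 54.6
time: 32.5
tcp_pos: [488.6, 13.9, 133.5]
orientation: [[-0.929, 0.369, -0.0], [0.369, 0.929, 0.001], [0.001, 0.001, -1.0]]
force: [-0.3, -0.3, -2.6]
width: 54.2
```

```bash
python3 -m creep '[0,-0.05,-0.3,0,0,0,0,0,-0.1,0,0,0,0,0,0,0,0,0]'; python3 -m creep '[0,0,-0.1,0,0,0,0,0,0,0,0,0]'; python3 -m creep '[0,0,-0.05,0,0,0,0,0,0,0,0,0]'
```

```text
time: 32.88
tcp_pos: [489.1, 13.3, 129.8]
orientation: [[-0.929, 0.369, 0.001], [0.369, 0.929, 0.002], [-0.0, 0.002, -1.0]]
force: [0.5, 0.2, -1.5]
width: 54.5
time: 33.12
tcp_pos: [489.1, 13.4, 128.7]
orientation: [[-0.929, 0.369, 0.001], [0.369, 0.929, 0.002], [-0.001, 0.002, -1.0]]
force: [0.8, -0.5, -2.2]
width: 54.5
time: 33.38
tcp_pos: [489.1, 13.4, 128.2]
orientation: [[-0.929, 0.369, 0.001], [0.369, 0.929, 0.002], [-0.0, 0.002, -1.0]]
force: [-0.2, 0.3, -1.6]
width: 54.8
```

```bash
python3 -m creep '[0,0,-0.07,0,0,0,0,0,0,0,0,0]'; python3 -m creep '[0,0,-0.05,0,0,0,0,0,0,0,0,0]'
```

```text
time: 33.62
tcp_pos: [489.3, 13.4, 127.8]
orientation: [[-0.929, 0.369, 0.002], [0.369, 0.929, 0.002], [-0.001, 0.002, -1.0]]
force: [0.4, 0.8, -1.5]
width: 54.4
time: 33.88
tcp_pos: [489.4, 13.3, 127.8]
orientation: [[-0.929, 0.369, 0.002], [0.369, 0.929, 0.002], [-0.001, 0.002, -1.0]]
force: [0.9, -0.0, -1.1]
width: 54.3
```

Contact reached (no further descent, force easing). Release.

```bash
python3 -m creep '[0,0,0,0,0,0,0,0,0,0,0,0,0,0,0,0,0,0,0,0,0,0,0,0,0,0,0,0,0,0]' 1; python3 -m creep '[0,0,2,0,0,0,0,0,4,0,0,0,0,0,3,0,0,0,0,0,1,0,0,0,0,0,0,0,0,0,0,0,0,0,0,0]'; python3 -c "
from h import *
look('wrist','pot_red_centre',110,160,28,'w11.png')
im=look('scene','pot_red_centre',110,160,28)
cv2.imwrite('pics/s11.png',cv2.resize(im[120:330,160:460,::-1],None,fx=2.5,fy=2.5))
look('scene','pot_yellow_centre',60,110,28)"
```

```text
time: 34.5
tcp_pos: [490.2, 13.4, 128.1]
orientation: [[-0.929, 0.369, 0.004], [0.369, 0.929, 0.002], [-0.003, 0.003, -1.0]]
force: [-0.3, -0.5, -0.3]
width: 85.4
time: 35.25
tcp_pos: [487.9, 13.3, 228.0]
orientation: [[-0.929, 0.369, -0.002], [0.369, 0.929, 0.001], [0.002, 0.0, -1.0]]
force: [-0.1, -1.1, -0.1]
width: 85.3
pot_red_centre 0.61 [277. 200.  85.  92.] [488.9  13.6] 6105 6451 [249.  78.  71.]
35.35 [487.8  13.3 227.9] [ 0.41  0.34 -0.17] 85.4
pot_red_centre 0.62 [324. 172.  25.  33.] [491.  16.] 644 660 [143.  68.  62.]
35.45 [488.   13.3 228.3] [-0.1  -0.56 -0.21] 85.3
pot_yellow_centre 0.7 [326. 201.  23.  17.] [511.8  24.8] 273 631 [128. 118.  88.]
pot_yellow_centre 0.58 [317. 217.  36.  21.] [571.1  45.7] 350 679 [133. 134. 132.]
35.55 [488.3  13.3 228.6] [-0.08  0.1   0.01] 85.4
```

View pics/s11.png

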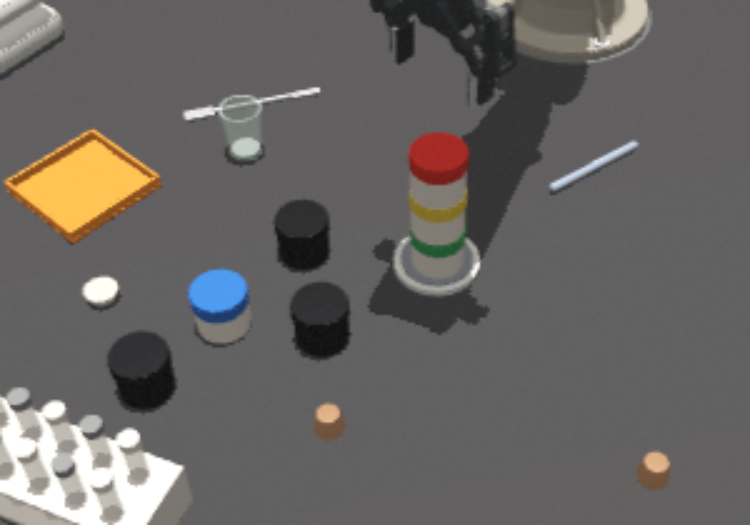

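```bash
python3 -m creep '[1.2,-1.4,0,0,0,0,2.5,-2.8,-0.5,0,0,-0.1,3,-3.2,-1,0,0,-0.1,3,-3.2,-1,0,0,-0.1,2.5,-2.7,-1,0,0,-0.1,1.3,-1.5,-0.7,0,0,0,0.5,-0.7,0,0,0,0,0,0,0,0,0,0]'; python3 -m creep '[0,0,0,0,0,0,0,0,0,0,0,0]'; python3 -c "
from h import *
look('wrist','pot_blue_centre',0,50,28,'w12.png')
look('wrist','tray',0,16,61)
print(sense()['joints'])"
```

```text
time: 36.55
tcp_pos: [631.4, -144.0, 182.9]
orientation: [[-0.707, 0.707, -0.002], [0.707, 0.707, 0.003], [0.004, 0.0, -1.0]]
force: [0.6, -0.2, -0.6]
width: 85.7
time: 36.8
tcp_pos: [631.2, -141.8, 183.8]
orientation: [[-0.709, 0.705, -0.002], [0.705, 0.709, 0.005], [0.004, 0.002, -1.0]]
force: [-1.2, 0.1, 0.5]
width: 85.6
pot_blue_centre 0.83 [334. 287.  60.  77.] [ 739.3 -183.7] 3551 3763 [35. 34. 38.]
pot_blue_centre 0.68 [344. 100.  76.  76.] [618.4 -55.8] 4362 4577 [78. 74. 78.]
pot_blue_centre 0.6 [196.  72.  76.  79.] [ 521.4 -123.9] 4938 5086 [45. 43. 46.]
pot_blue_centre 0.57 [282. 198.  70.  78.] [ 641.  -154.5] 3731 3906 [ 38.  76. 158.]
36.9 [ 631.3 -141.8  183.8] [0.18 0.26 0.57] 85.3
tray 0.82 [  0. 239. 159. 145.] [ 530.1 -393.8] 13341 11007 [238. 184.  35.]
37.0 [ 631.2 -142.3  183.6] [-0.3   0.26  0.75] 85.6
[ -3.56925076  32.24425437  24.34368138  74.57183173 -13.30618554
  76.0820783   65.77566434]
```

View pics/w12.png

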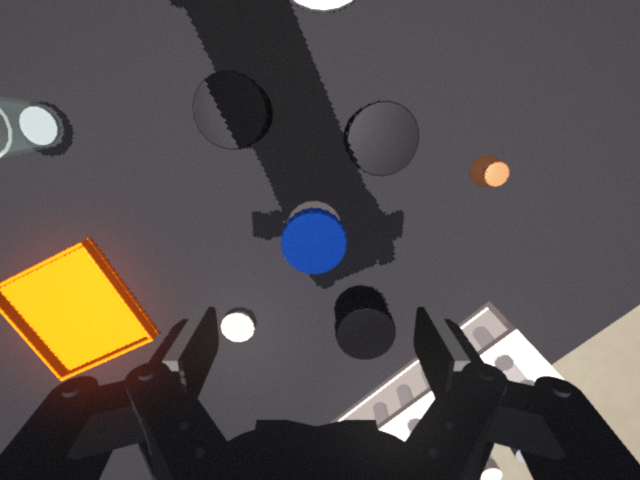

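```bash
python3 -m creep '[0.5,-0.7,-1.5,-0.005,-0.002,0,0.4,-0.4,-3,0,0,0,0,0,-3.5,0,0,0,0,0,-2.5,0,0,0,0,0,-0.7,0,0,0,0,0,0,0,0,0,0,0,0,0,0,0]'; python3 -m creep '[0,0,0,0,0,0]'
```

```text
time: 37.88
tcp_pos: [640.6, -156.1, 65.6]
orientation: [[-0.708, 0.706, 0.001], [0.706, 0.708, -0.004], [-0.003, -0.002, -1.0]]
force: [0.0, 0.4, -0.3]
width: 85.5
time: 38.0
tcp_pos: [641.4, -156.3, 66.7]
orientation: [[-0.708, 0.706, 0.003], [0.706, 0.708, -0.004], [-0.005, -0.001, -1.0]]
force: [0.1, -0.5, -0.2]
width: 85.4
```

```bash
python3 -m creep '[0,0.15,-1.5,0.004,0.003,0,0,0,-2,0,0,0,0,0,-0.9,0,0,0,0,0,-0.3,0,0,0,0,0,0,0,0,0,0,0,0,0,0,0,0,0,0,0,0,0]'
```

```text
time: 38.88
tcp_pos: [643.5, -154.9, 20.0]
orientation: [[-0.708, 0.706, 0.005], [0.706, 0.708, -0.0], [-0.004, 0.003, -1.0]]
force: [-0.3, 0.9, 0.6]
width: 85.2
```

```bash
python3 -m creep '[-0.25,0.03,-0.2,0,0.005,0,0,0,0,0,0,0]'; python3 -m creep '[0,0,0,0,0,0,0,0,0,0,0,0,0,0,0,0,0,0,0,0,0,0,0,0,0,0,0,0,0,0,0,0,0,0,0,0,0,0,0,0,0,0,0,0,0,0,0,0]' -1;python3 -m creep '[0,0,1.5,0,0,0,0,0,2,0,0,0,0,0,2,0,0,0,0,0,1.5,0,0,0,0,0,0,0,0,0,0,0,0,0,0,0,0,0,0,0,0,0]'; python3 -c "
from h import *
im=grab_frame('wrist');cv2.imwrite('pics/w13.png',im[:,:,::-1]);print(sense()['force'])"
```

```text
time: 39.12
tcp_pos: [641.2, -154.6, 18.5]
orientation: [[-0.708, 0.706, 0.001], [0.706, 0.708, -0.001], [-0.001, 0.0, -1.0]]
force: [0.2, 0.2, 0.1]
width: 85.3
time: 40.12
tcp_pos: [641.6, -154.7, 19.1]
orientation: [[-0.708, 0.706, 0.002], [0.706, 0.708, -0.001], [-0.002, 0.001, -1.0]]
force: [-0.4, -0.2, 0.9]
width: 54.5
time: 41.0
tcp_pos: [640.4, -154.5, 92.4]
orientation: [[-0.708, 0.706, -0.0], [0.706, 0.708, -0.0], [-0.0, -0.0, -1.0]]
force: [-0.6, -0.1, -1.6]
width: 54.5
[-0.40450601 -0.39205877 -0.56977264]
```

View pics/w13.png

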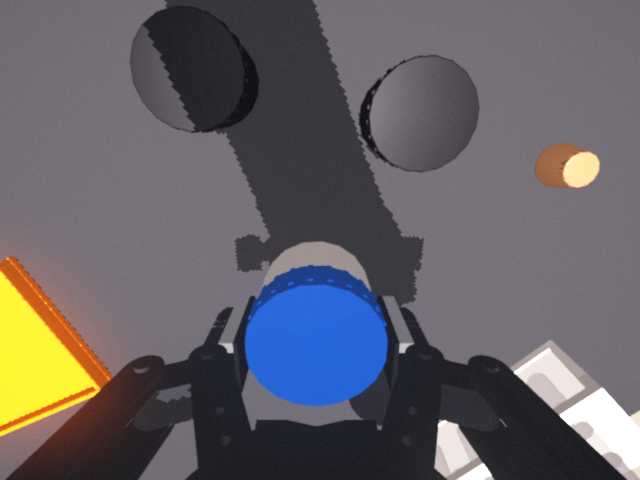

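```bash
python3 -m creep '[-0.9,-2,0,0,0,0,-2,-4.2,0,0,0,0,-2.5,-5.5,0,0,0,0,-2.3,-5,0,0,0,0,-1.6,-3.5,0,0,0,0,-0.8,-1.8,0,0,0,0,0,0,0,0,0,0,0,0,0,0,0,0]'; python3 -m creep '[0,0,0,0,0,0,0,0,0,0,0,0]'; python3 -c "
from h import *
im=look('wrist','tray',0,16,61,'w14.png')"
```

```text
time: 42.05
tcp_pos: [527.3, -385.5, 88.9]
orientation: [[-0.706, 0.708, -0.009], [0.708, 0.706, -0.001], [0.006, -0.007, -1.0]]
force: [0.8, 0.2, -0.0]
width: 54.5
time: 42.3
tcp_pos: [530.2, -381.1, 88.6]
orientation: [[-0.71, 0.704, -0.008], [0.704, 0.71, 0.002], [0.007, -0.004, -1.0]]
force: [0.2, -0.4, -1.5]
width: 54.1
tray 0.97 [176. 140. 240. 172.] [ 510.4 -382.6] 18586 26329 [254. 212.  75.]
42.4 [ 530.  -381.4   88.6] [-0.06 -0.4  -1.16] 54.4
```

View pics/w14.png

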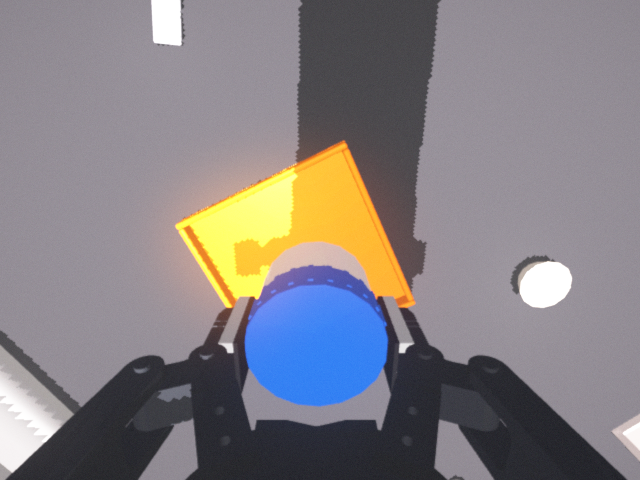

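```bash
python3 -c "
from h import *
c=camera_info('wrist')
P=[plane(c,u,16) for u in((178,226),(345,143),(413,304))];print(P,(P[0]+P[2])/2,np.linalg.norm(P[0]-P[2])/2**.5)"
```

```text
[array([ 453.46403908, -431.6395362 ,   16.        ]), array([ 491.93639803, -319.00500577,   16.        ]), array([ 604.66150066, -359.83986074,   16.        ])] [ 529.06276987 -395.73969847   16.        ] 118.35511350360872
```

```bash
python3 -m creep '[0,-0.7,0,0.003,-0.008,0,0,-0.5,-1,0,0,0,0,0,-1.5,0,0,0,0,0,-1,0,0,0,0,0,-0.5,0,0,0,0,0,0,0,0,0,0,0,0,0,0,0]'; python3 -m creep '[0,0,0,0,0,0]'
```

```text
time: 43.28
tcp_pos: [529.4, -393.6, 44.4]
orientation: [[-0.71, 0.704, -0.001], [0.704, 0.71, 0.006], [0.005, 0.003, -1.0]]
force: [-0.0, -1.3, -1.5]
width: 54.8
time: 43.4
tcp_pos: [529.7, -393.7, 44.9]
orientation: [[-0.711, 0.704, -0.001], [0.704, 0.711, 0.006], [0.004, 0.004, -1.0]]
force: [0.4, 0.4, -0.2]
width: 54.4
```

```bash
python3 -m creep '[0,0,-1,-0.006,0,0,0,0,-0.7,0,0,0,0,0,-0.2,0,0,0,0,0,0,0,0,0,0,0,0,0,0,0]'; python3 -m creep '[0,0,0,0,0,0]'
```

```text
time: 44.02
tcp_pos: [530.0, -393.6, 24.8]
orientation: [[-0.711, 0.703, 0.0], [0.703, 0.711, -0.001], [-0.001, -0.001, -1.0]]
force: [0.3, -0.2, -0.5]
width: 54.2
time: 44.15
tcp_pos: [530.1, -393.7, 25.0]
orientation: [[-0.711, 0.703, 0.0], [0.703, 0.711, -0.001], [-0.001, -0.001, -1.0]]
force: [0.4, -0.2, -1.0]
width: 54.3
```

```bash
python3 -m creep '[0,0,-0.1,0,0,0,0,0,0,0,0,0]'; python3 -m creep '[0,0,-0.1,0,0,0,0,0,0,0,0,0]';python3 -m creep '[0,0,-0.1,0,0,0,0,0,0,0,0,0]'
```

```text
time: 44.4
tcp_pos: [530.2, -393.9, 24.3]
orientation: [[-0.711, 0.703, 0.001], [0.703, 0.711, -0.002], [-0.002, -0.001, -1.0]]
force: [-0.6, -0.3, -0.7]
width: 54.6
time: 44.65
tcp_pos: [530.3, -394.0, 23.3]
orientation: [[-0.711, 0.704, 0.001], [0.703, 0.711, -0.002], [-0.002, -0.001, -1.0]]
force: [-1.2, -0.3, -0.8]
width: 54.4
time: 44.9
tcp_pos: [530.5, -394.2, 23.1]
orientation: [[-0.711, 0.703, 0.002], [0.703, 0.711, -0.002], [-0.003, -0.0, -1.0]]
force: [0.4, -0.2, -1.9]
width: 54.4
```

```bash
python3 -m creep '[0,0,-0.03,0,0,0,0,0,0,0,0,0]'; python3 -m creep '[0,0,0,0,0,0,0,0,0,0,0,0,0,0,0,0,0,0,0,0,0,0,0,0]' 0.75; python3 -m creep '[0,0,1.5,0,0,0,0,0,3,0,0,0,0,0,4,0,0,0,0,0,4,0,0,0,0,0,2,0,0,0,0,0,0,0,0,0,0,0,0,0,0,0]'; python3 -c "
from h import *
im=look('wrist','pot_blue_centre',4,54,28,'w15.png')
look('wrist','tray',0,16,61)
im=look('scene','pot_blue_centre',4,54,28,'s15.png')
im=look('top','pot_red_centre',110,160,28,'t15.png')
look('scene','pot_red_centre',110,160,28);look('top','beaker',0,62,24)"
```

```text
time: 45.15
tcp_pos: [530.6, -394.3, 23.1]
orientation: [[-0.711, 0.703, 0.002], [0.703, 0.711, -0.002], [-0.003, -0.0, -1.0]]
force: [0.7, 0.3, 0.6]
width: 54.6
time: 45.65
tcp_pos: [530.7, -394.4, 22.8]
orientation: [[-0.711, 0.703, 0.002], [0.703, 0.711, -0.003], [-0.003, -0.0, -1.0]]
force: [-0.1, 0.0, 0.1]
width: 74.3
time: 46.52
tcp_pos: [530.3, -394.8, 177.6]
orientation: [[-0.71, 0.704, 0.006], [0.704, 0.71, -0.006], [-0.008, -0.0, -1.0]]
force: [-0.2, 0.3, -0.5]
width: 74.6
pot_blue_centre 0.78 [602. 182.  37.  68.] [ 710.3 -205.5] 1918 6685 [14. 14. 16.]
pot_blue_centre 0.68 [281. 182.  72.  78.] [ 530.3 -394.3] 4123 4247 [ 84.  93. 174.]
46.625 [ 530.2 -394.7  177.1] [-1.02  0.34 -0.58] 74.9
tray 0.69 [220. 124. 180. 174.] [ 524.3 -392.8] 13439 14126 [239. 162.  51.]
46.725 [ 530.1 -394.5  176.6] [ 0.49  0.42 -0.58] 74.9
pot_blue_centre 0.86 [278. 232.  22.  29.] [622.1 -52.8] 612 632 [39. 39. 40.]
pot_blue_centre 0.7 [182. 174.  19.  26.] [ 532.8 -390.4] 453 515 [ 72.  94. 128.]
pot_blue_centre 0.68 [271. 203.  18.  23.] [ 527.2 -119.1] 507 557 [36. 35. 36.]
pot_blue_centre 0.61 [203. 254.  27.  32.] [ 742.7 -178.2] 683 698 [40. 40. 41.]
46.825 [ 530.2 -394.6  176.8] [ 0.17 -0.14 -0.06] 74.8
pot_red_centre 0.72 [293. 272.  27.  29.] [488.   14.4] 643 641 [254. 129. 112.]
46.925 [ 530.4 -394.8  177.2] [-0.43 -0.81  0.26] 74.5
pot_red_centre 0.88 [323. 171.  27.  34.] [490.6  15.5] 674 660 [181.  85.  77.]
pot_red_centre 0.54 [248. 155.  18.  34.] [ 504.9 -187.7] 414 613 [134. 140. 135.]
47.025 [ 530.5 -394.9  177.5] [-0.43 -0.48 -0.25] 74.6
beaker 0.95 [416. 318.  28.  25.] [ 400.8 -261.9] 473 525 [148. 154. 152.]
47.125 [ 530.6 -395.   177.8] [-0.7  -0.2  -0.05] 74.6
```

View pics/w15.png

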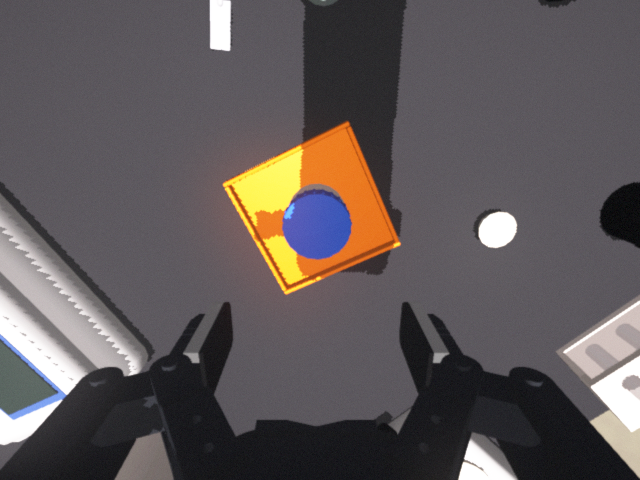

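View pics/s15.png

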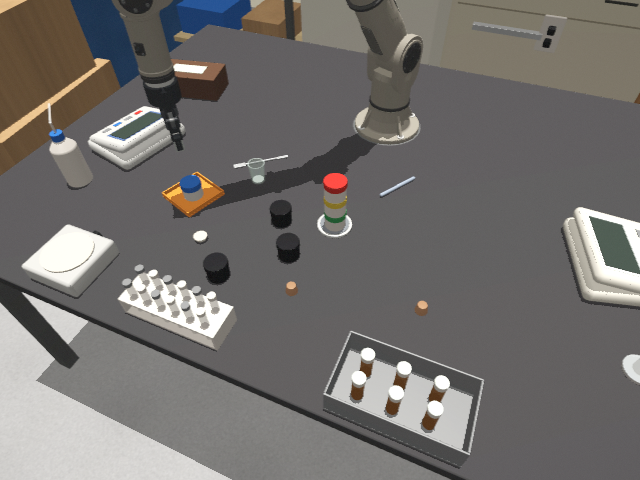

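```bash
python3 -m creep '[0,0,0,0,0,0,0,0,0,0,0,0]'; python3 -c "
from plant import *
print(close_job())"
```

```text
time: 47.38
tcp_pos: [530.6, -395.1, 177.8]
orientation: [[-0.71, 0.704, 0.006], [0.704, 0.71, -0.006], [-0.008, -0.0, -1.0]]
force: [-0.1, -0.0, -0.9]
width: 74.6
the job is handed in; nothing more can be done
None
```

I built the stack with green at the bottom, then yellow, then red, set blue in the orange tray, and handed the job in at about 47 s of the 128 s allowed. No verdict is reported.

- **Weighing:** green pulled about 3.5 to 4 N when lifted, so it is the full pot. Blue pulled about 1 N (noisy, 0.2 to 1.6 N), so it is the empty one.
- **Stack:** I measured the stand at about (486, 13) mm. Just after each was set down, the wrist camera put green at (487, 13), yellow at (488.5, 12.6) and red at (489, 13.6). The scene camera placed red about 2 to 3 mm away from that, which is close to the stated calibration error and well inside 12 mm.
- **Tray:** blue sits at (530, −394), against a tray centre of about (529.5, −395).
- **Other checks:** the beaker is within about 1 mm of where it started, the last pictures show every pot upright, and the open gripper is clear of everything.
- **Networks that missed or were off:** the top camera missed red at the start, and missed green and yellow when I checked each on the stack. A scene-camera check of yellow under red was useless because most of it was hidden. Stand and tray fits that were partly hidden were off by up to 20 mm. I used edges, corners and the unobstructed views instead.

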